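Scan the full gas canister

TASK

Two gas canisters look alike, but one is full and clearly heavier: find it by its weight and set it down upright in the middle of the scanner's white round plate, with its striped label facing the scanner's red window. Then, with the canister standing there on its own, squeeze the scanner's orange trigger fully home and let it spring back. Leave the empty canister standing upright on the table; do not drop or tip either, and leave the other things alone.

Things in the scene. Friction and masses are not known exactly. Their poses are not given: they have to be found in the camera images.
- canister_b: One of two like blue gas canisters: upright cylinder 54 mm across, body 103 mm high, steel neck 25 mm across on top (125 mm overall). One is full (0.55 to 0.72 kg), the other empty (0.23 to 0.32 kg). Origin at the centre of the underside, z up. Striped black-and-white label on its own +x side; a yellow bar on top points the same way. Starts upright on the table.
- canister_a: One of two like blue gas canisters: upright cylinder 54 mm across, body 103 mm high, steel neck 25 mm across on top (125 mm overall). One is full (0.55 to 0.72 kg), the other empty (0.23 to 0.32 kg). Origin at the centre of the underside, z up. Striped black-and-white label on its own +x side; a yellow bar on top points the same way. Starts upright on the table.
- label_b (a point): Middle of the striped label on the side of canister_b, on its surface, 27 mm from its axis and 52 mm above its underside.
- label_a (a point): Middle of the striped label on the side of canister_a, on its surface, 27 mm from its axis and 52 mm above its underside.
- scanner: Black pistol scanner fixed on its side over a grey base board (130 x 300 mm, 12 thick). Origin on the table under the head, z up. Head: 50 mm in x, y -55 to 45 mm, top at z = 118; it looks along +y at a white plate. Fixed grip sticks out level along -x (to the robot) to x = -140 mm, y -42 to -14, z 76 to 104 mm, free below and beside. The orange trigger lies along its +y side.
- plate (a point): Centre of the top face of the white round plate on the base board, 90 mm across, top 16 mm above the table; at (0, 145, 16) mm in the scanner's frame, same axes (the window lies towards -y).
- window (a point): Centre of the scanner's red window, 90 mm above the table; it faces the plate.
- grip_pad (a point): Point on the grip's back face (away from the trigger), at (-91, -42, 90) mm in the scanner's frame: the place for one finger when squeezing.
- trigger_pad (a point): Place for the other finger, on the outer face of the orange trigger: at rest (-91, 15, 90) mm in the scanner's frame, straight across from grip_pad (57 mm apart at rest, 43 mm fully squeezed). The trigger is a level bar 70 mm long, 9 thick, 24 high, with a 20 mm gap to the grip; take both together from above.
- trigger (a joint): Trigger angle, rad: 0 released, 0.26 fully home at its stop. Turns about a vertical pin at the head end, 55 mm from trigger_pad, so the pad moves 14 mm towards the grip (-y of the scanner). Sprung: at the pad about 1 N to start, 6 N at the stop.
- jar: Bystander: amber jar with a green cap, 64 mm in diameter, 90 mm high, origin at the centre of its underside. Leave alone.
- carton: Bystander: cardboard carton 70 x 120 x 50 mm, origin at the centre of its underside. Leave alone.
- elbow: Bystander: white plastic elbow connector lying flat, 110 mm long, 26 mm high, origin at its underside. Leave alone.
There are look-alikes about, which are no part of the job. Leave any pink look-alike of the canister_a alone.

How it is judged:
By the outcome, as a careful person would: the job done as asked, in the order asked, and still so for the second after the job is handed in, with the robot touching nothing.
It also fails if it takes over 58 s, if anything falls off the work surface, if the arm or the gripper's body presses on something with over 40 N, if the wrist force passes 120 N, or if a joint passes its speed limit or range.

ROBOT

A 6-joint arm with a two-finger parallel gripper is mounted at the origin on the work surface. World frame = base frame: x ahead of the robot, y to its left, z up, the work surface at z = 0. Lengths are in mm, angles in rad, forces in N, time in s.
With the tool pointing down it reaches from about 400 to 925 mm from the base axis. Payload 12.5 kg.
Tool frame: the origin (TCP) lies midway between the tips of the shut fingers; the grasp point (between the pads) lies 19 mm behind it; z points along the fingers, y is the line along which they close (so a half turn about z gives the same grasp; the last joint's range is limited). The gripper opens to 95 mm and grips with 3 to 60 N. Pads are 20 mm wide; open, the fingers measure 119 mm over their backs; the gripper's body (75 mm by 180 mm) begins 59 mm behind the grasp point.
Start: joints at [1.133, 0.491, 1.559, -0, 1.092, -0.106], TCP at [203.575, 590.935, 214.661] pointing down, gripper open.
Joint ranges: [-3.1, 3.1], [-0.84, 2.19], [0.05, 2.79], [-1.13, 4.28], [0.06, 2.93], [-2.69, 2.69]. Speed limits (rad/s): [2.22, 2.22, 2.79, 3.14, 3.14, 3.14].

INTERFACE

Orientations are given as [roll, pitch, yaw] about the fixed x, y, z axes, in that order (R = Rz(yaw) Ry(pitch) Rx(roll)).
In Python, from cell import env gives the robot as it stands.
- The arm moves only by the tool arm_command, never from a script. Its argument "targets" is a list of rows, each a list of 5 numbers: the shift along the tool's x, y, z in mm, then the turn about the tool's z in degrees, then the opening, from 0 (shut) to 1 (fully open). In form: [[tx, ty, tz, roll, fingers], ...]. A call has 1 to 5 rows; each row is the pose to reach, as a shift and turn from the pose commanded when the call began, along the tool's axes at that moment; what a row does not reach only later rows make up. A row lasts 1/10 s, in which the tool goes at most 50 mm and 8.59 degrees, less where a joint would pass 70% of its speed; a pose out of reach is approached as far as the arm can. A call with a gripper value outside its range is refused whole. The fingers move at their own pace and stop on an object; the grip force is fixed at half the most. Time passes only in rows, so rows that repeat a pose let the fingers close. It gives the time, the measured TCP pose, the force, the opening and the grip force at its end, in the units of the state.
- env.state(): the state, without advancing time (a new reading comes with each control period).
- env.read_camera(name): name is "side" or "top"; returns a dict with "frame" (400x640x3 uint8, red, green, blue), "vertical_fov" (degrees; the focal length in pixels is half the picture's height over the tangent of half this angle, whatever the lens; pixels are square), "cx", "cy" (the principal point, pixels), "k1" (the pictures are not rectified: a ray, as slopes to the right and down, at radius r is drawn at 1 + k1 r^2 times it, then the intrinsics apply), "world_from_camera" (4x4, takes a point from camera to world coordinates). Camera axes: x right, y down, z forward; pixel columns grow to the right and rows downward; lengths in mm; the calibration is good to about 2 mm. A picture is of the moment at which its call begins. There is no depth.
- env.job_done(): hands the job in; it is judged then, once.
The state is a dict: "t": time; "joints": joint angles; "qvel": joint speeds; "tau": joint torques, N m; "eef_pos": TCP position; "tcp_rot": TCP orientation; "ft_force": force on the tool from outside, world axes, zero at the start; "moment": the same for the moment, N m; "opening": opening from 0.0 (shut) to 1.0 (fully open); "grip_force": force on a finger pad.
Only numpy, scipy, OpenCV 4.12 (cv2) and the standard library are available. Lean on these libraries where they do the work, as an engineer would, in place of code of your own. Each camera call takes 0.05 s, during which the arm holds its last target. There are 200 camera calls.

## Working session

There is one attempt and no reset: what is moved stays moved. The work goes in short steps, Python scripts to look and compute and a tool call to move; the robot and the scene stay as the last step left them, time stands still between calls to the robot, and variables do not carry over. Pictures are saved under pics/ and viewed, at most 10 in all, crops included, and the job is handed in when it is done.

Besides the shell and the picture viewer there is one more tool, called after ">>>" as name([rows], argument=value, ...), one row to a line, values as JSON. arm_command: Moves the arm, as the interface text tells. Its arguments: {"type":"object","properties":{"targets":{"type":"array","items":{"type":"array","items":{"type":"number"}}}},"required":["targets"]}

```bash
mkdir -p pics; cat > h.py <<'E'
import numpy as np, cv2
from cell import env
def cam(n):
    return env.read_camera(n)
def ray(c,u,v):
    f=200/np.tan(np.radians(c["vertical_fov"])/2)
    K=np.array([[f,0,c["cx"]],[0,f,c["cy"]],[0,0,1]])
    p=cv2.undistortPoints(np.array([[[u,v]]],float),K,np.array([c["k1"],0,0,0.]))[0,0]
    T=np.array(c["world_from_camera"]); d=T[:3,:3]@[p[0],p[1],1]
    return T[:3,3],d
def onz(c,u,v,z):
    o,d=ray(c,u,v); return np.round(o+d*(z-o[2])/d[2],1)
E
python3 - <<'E'
from h import *
for n in("top","side"):
    c=cam(n); cv2.imwrite(f"pics/{n}0.png",c["frame"][:,:,::-1]); print(n,c["vertical_fov"],c["cx"],c["cy"],c["k1"],np.round(c["world_from_camera"],3).tolist())
s=env.state(); print({k:np.round(v,3).tolist() for k,v in s.items()})
E
```

```text
top 57.86837153793497 322.1418347752459 199.70563507672125 -0.011467284223635455 [[-0.02, -0.999, 0.04, 486.651], [-1.0, 0.021, 0.018, 10.218], [-0.019, -0.04, -0.999, 988.307], [0.0, 0.0, 0.0, 1.0]]
side 48.95039665266361 315.3559582589312 203.8733611047798 -0.07928740614722089 [[-0.995, -0.071, 0.071, 473.126], [-0.1, 0.742, -0.663, 603.681], [-0.006, -0.667, -0.745, 737.309], [0.0, 0.0, 0.0, 1.0]]
{'t': 0.1, 'joints': [1.133, 0.491, 1.559, -0.0, 1.092, -0.106], 'qvel': [0.001, -0.001, 0.0, 0.001, -0.0, -0.001], 'tau': [0.002, -61.362, -25.86, 0.069, 0.047, -0.0], 'eef_pos': [203.484, 590.733, 214.145], 'tcp_rot': [-3.141, -0.0, 2.81], 'ft_force': [0.661, 0.047, -0.713], 'moment': [0.011, 0.033, -0.033], 'grip_force': 0.0, 'opening': 1.0}
```

View pics/top0.png

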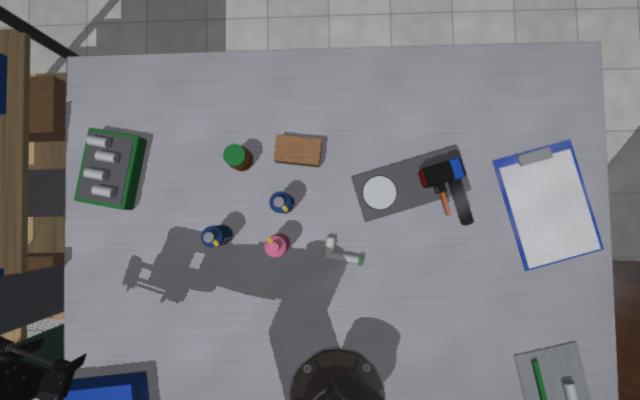

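View pics/side0.png

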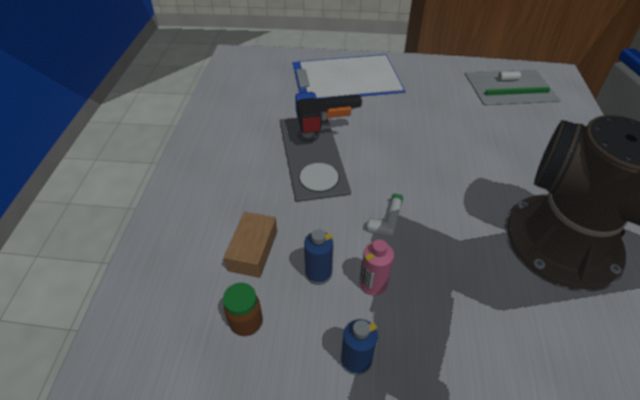

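The top view shows three canisters. Blue at (282,202) and (212,236) fit the description. The one at (276,245) is pink, so it is the look-alike to leave alone. Jar is at (238,156), carton (299,150), elbow (345,250), plate (379,193) and scanner head (441,175), with the grip to (462,220). I'll measure them and confirm in an enlarged crop.

```bash
python3 - <<'E'
from h import *
c=cam("top"); f=c["frame"]; hsv=cv2.cvtColor(f,cv2.COLOR_RGB2HSV)
def blobs(name,lo,hi,z,roi,mn=4):
    x0,y0,x1,y1=roi; m=cv2.inRange(hsv,lo,hi)[y0:y1,x0:x1]
    n,_,st,ce=cv2.connectedComponentsWithStats(m)
    for i in range(1,n):
        if st[i,4]>=mn: u,v=ce[i]+[x0,y0]; print(name,np.round([u,v],1),st[i,2:5],onz(c,u,v,z))
R=(160,120,480,275)
blobs("yellow",(22,120,120),(35,255,255),106,R,3)
blobs("blue",(100,120,30),(125,255,255),103,(190,120,330,275),20)
blobs("plate",(0,0,170),(180,40,255),16,(350,160,410,225),200)
blobs("orange",(5,120,100),(18,255,255),102,(425,150,480,230),10)
blobs("red",(0,150,60),(6,255,255),118,(410,150,480,230),5)
blobs("red2",(174,150,60),(180,255,255),118,(410,150,480,230),5)
m=((hsv[...,2]<95)&(hsv[...,1]<70)).astype(np.uint8); m[:, :345]=0; m[:,480:]=0; m[:140]=0;m[230:]=0
plate=cv2.inRange(hsv,(0,0,170),(180,40,255));plate[:, :355]=0;plate[:,:][:,405:]=0
m=m|(plate>0); cs,_=cv2.findContours(m,cv2.RETR_EXTERNAL,cv2.CHAIN_APPROX_NONE)
k=max(cs,key=cv2.contourArea); print("base",cv2.minAreaRect(k)); 
# neck: grey bright
blobs("neck",(0,0,110),(180,70,255),125,(200,226,222,248),5)
blobs("neck",(0,0,110),(180,70,255),125,(272,192,292,213),5)
a=cv2.resize(f[185:260,190:300],None,fx=6,fy=6,interpolation=cv2.INTER_CUBIC)
cv2.imwrite("pics/c1.png",a[:,:,::-1])
b=cv2.resize(f[135:235,340:480],None,fx=5,fy=5,interpolation=cv2.INTER_CUBIC)
cv2.imwrite("pics/c2.png",b[:,:,::-1])
E
```

```text
yellow [284.5 208. ] [ 6  7 24] [503.8 118.6 106. ]
yellow [269.4 239.5] [ 4  4 13] [427.7 156.8 106. ]
yellow [215.5 242.6] [ 6  6 23] [422.7 289.3 106. ]
blue [281.1 201. ] [ 24  21 203] [521.2 127.  103. ]
blue [217.  233.8] [ 30  21 300] [443.9 286.4 103. ]
plate [379.1 192.3] [ 32  32 790] [ 542.4 -125.4   16. ]
orange [444.3 200.5] [10 22 67] [ 514.2 -271.6  102. ]
red [422.6 178.7] [ 9 16 57] [ 567.  -216.4  118. ]
base ((439.0596618652344, 191.03211975097656), (79.78693389892578, 61.205101013183594), 73.3007583618164)
neck [203.  227.8] [11  6 35] [460.  313.1 125. ]
neck [207.9 236.9] [11 11 84] [438.  301.3 125. ]
neck [273.4 192.6] [5 3 9] [541.  142.3 125. ]
neck [278.3 201.6] [11 11 88] [519.1 131.  125. ]
neck [273.4 211.4] [5 3 9] [495.8 142.9 125. ]
```

View pics/c1.png

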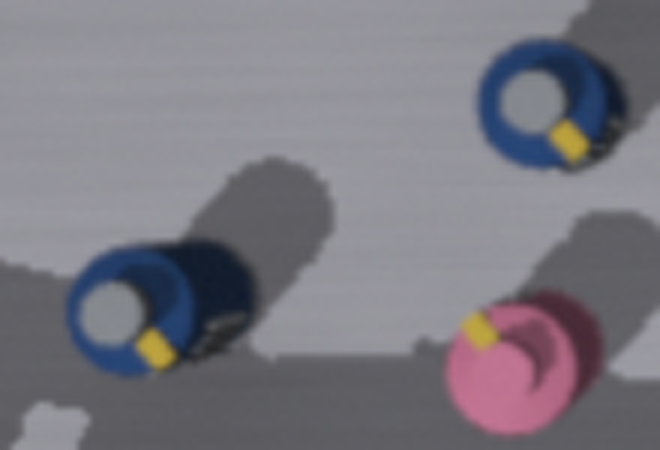

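View pics/c2.png

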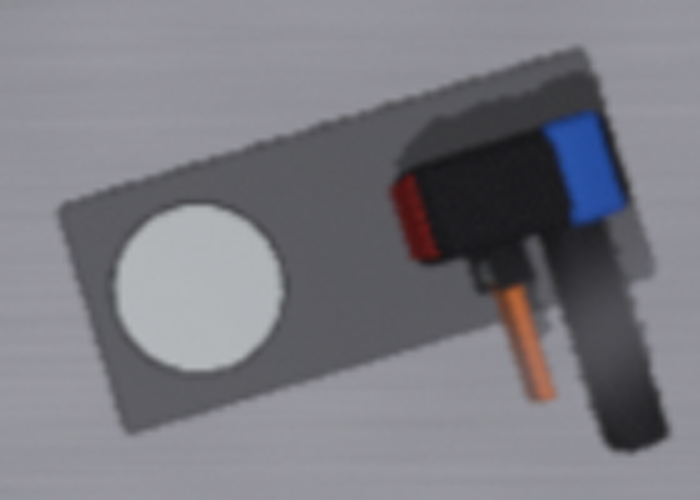

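The crops confirm it: both blue canisters have their yellow bar and label towards the lower right, and the pink one is the decoy. The board corners in the full image are about (352.4,176.4), (456.4,144.4), (471,189.4) and (366,221.6). Next: scanner yaw and a cross-check in the side view.

```bash
python3 - <<'E'
from h import *
c=cam("top")
P=[onz(c,u,v,12)[:2] for u,v in [(352.4,176.4),(456.4,144.4),(471,189.4),(366,221.6)]]
for i in range(4):
    d=P[(i+1)%4]-P[i]; print("edge",np.round(np.hypot(*d)),np.round(np.degrees(np.arctan2(d[1],d[0])),1))
s=cam("side"); f=s["frame"]; hsv=cv2.cvtColor(f,cv2.COLOR_RGB2HSV)
def blobs(name,lo,hi,z,roi,mn):
    x0,y0,x1,y1=roi; m=cv2.inRange(hsv,lo,hi)[y0:y1,x0:x1]
    n,_,st,ce=cv2.connectedComponentsWithStats(m)
    for i in range(1,n):
        if st[i,4]>=mn: u,v=ce[i]+[x0,y0]; print(name,np.round([u,v],1),st[i,2:5],onz(s,u,v,z))
blobs("plate",(0,0,165),(180,40,255),16,(290,155,347,200),200)
blobs("yellow",(22,120,120),(35,255,255),106,(300,225,400,345),3)
blobs("red",(0,150,60),(6,255,255),90,(290,90,330,140),10)
for u,v in [(319,235.5),(361,325.5)]: print("neck",onz(s,u,v,125))
print("disc",onz(c,280.3,202.3,103),onz(c,211.8,236.7,103))
cv2.imwrite("pics/c3.png",cv2.resize(f[215:380,290:410],None,fx=3.6,fy=3.6,interpolation=cv2.INTER_CUBIC)[:,:,::-1])
E
```

```text
edge 294.0 -74.1
edge 128.0 -164.2
edge 295.0 105.8
edge 127.0 15.3
yellow [328.  235.9] [ 6  5 21] [502.7 117.6 106. ]
yellow [369.4 256.5] [ 8  6 29] [427.2 155.9 106. ]
yellow [372.1 326.3] [ 6  7 30] [420.  287.4 106. ]
red [312.9 123.2] [15 13 58] [ 566.4 -226.7   90. ]
red [306.6 128.9] [ 6  5 14] [ 578.9 -203.8   90. ]
neck [517.6 132.9 125. ]
neck [438.4 297.2 125. ]
disc [518.1 129.1 103. ] [437.1 299.2 103. ]
```

View pics/c3.png

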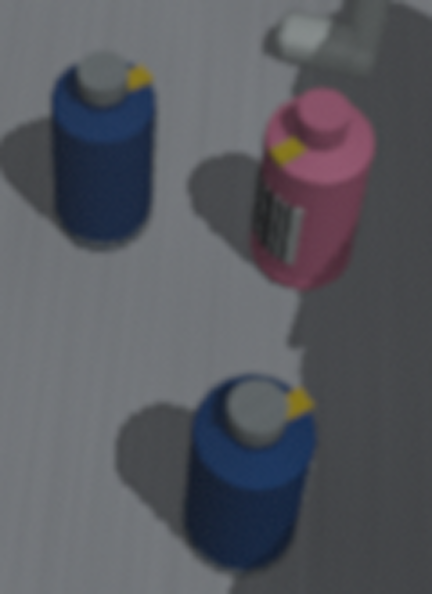

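```bash
cat >> h.py <<'E'
def go(x,y,z,yaw):
    s=env.state(); p=np.array(s["eef_pos"]); w=s["tcp_rot"][2]; d=np.array([x,y,z])-p
    r=(np.degrees(w)-yaw+180)%360-180
    print("t %.1f"%s["t"],np.round(p,1),"yaw %.1f"%np.degrees(w),"tool shift",np.round([np.cos(w)*d[0]+np.sin(w)*d[1],np.sin(w)*d[0]-np.cos(w)*d[1],-d[2]],1),"turn %.1f"%r,"F",np.round(s["ft_force"],2),"op %.3f"%s["opening"],"gf %.1f"%s["grip_force"])
E
echo ok
```

```text
ok
```

>>> arm_command([
  [-316, -199, 0, 125, 1],
  [-316, -199, 0, 125, 1],
  [-316, -199, 0, 125, 1],
  [-316, -199, 0, 125, 1],
  [-316, -199, 0, 125, 1],
])

```text
t: 0.75
eef_pos: [361.1, 394.4, 214.7]
tcp_rot: [3.141, -0.0, 2.054]
ft_force: [0.9, 0.5, -0.4]
opening: 1.002
grip_force: 0.0
```

```bash
python3 -c "
from h import *
go(437.5,300,214,36)"
```

```text
t 0.8 [361.1 394.4 214.7] yaw 117.7 tool shift [-119.1   23.8    0.7] turn 81.7 F [ 0.94  0.48 -0.4 ] op 1.002 gf 0.0
```

>>> arm_command([
  [-119, 24, 0, 82, 1],
  [-119, 24, 0, 82, 1],
  [-119, 24, 0, 82, 1],
  [-119, 24, 0, 82, 1],
  [-119, 24, 0, 82, 1],
])

```text
t: 1.25
eef_pos: [437.9, 301.4, 214.6]
tcp_rot: [-3.142, -0.0, 1.302]
ft_force: [-0.7, 1.0, -0.5]
opening: 1.002
grip_force: 0.0
```

```bash
python3 -c "
from h import *
go(437.5,300,214,36)"
```

```text
t 1.2 [437.9 301.4 214.6] yaw 74.6 tool shift [-1.4  0.   0.6] turn 38.6 F [-0.66  1.05 -0.47] op 1.002 gf 0.0
```

>>> arm_command([
  [-1, 0, 40, 39, 1],
  [-1, 0, 80, 39, 1],
  [-1, 0, 115, 39, 1],
  [-1, 0, 145, 39, 1],
  [-1, 0, 158, 39, 1],
])

```text
t: 1.75
eef_pos: [436.1, 300.8, 54.1]
tcp_rot: [-3.141, 0.003, 0.623]
ft_force: [-0.6, 0.5, 0.7]
opening: 1.0
grip_force: 0.0
```

```bash
python3 -c "
from h import *
go(437.5,300,56,36)
c=cam('top'); cv2.imwrite('pics/d.png',cv2.resize(c['frame'][170:290,150:310],None,fx=4,fy=4)[:,:,::-1])"
```

```text
t 1.8 [436.1 300.8  54.1] yaw 35.7 tool shift [ 0.7  1.5 -1.9] turn -0.3 F [-0.57  0.49  0.7 ] op 1.000 gf 0.0
```

>>> arm_command([
  [0, 0, 0, 0, 0],
  [0, 0, 0, 0, 0],
  [0, 0, 0, 0, 0],
  [0, 0, 0, 0, 0],
  [0, 0, 0, 0, 0],
])

```text
t: 2.3
eef_pos: [437.2, 301.4, 57.2]
tcp_rot: [3.141, -0.001, 0.63]
ft_force: [0.3, -0.4, 0.3]
opening: 0.637
grip_force: 0.0
```

>>> arm_command([
  [0, 0, 0, 0, 0],
  [0, 0, 0, 0, 0],
  [0, 0, 0, 0, 0],
])

```text
t: 2.6
eef_pos: [437.1, 301.5, 57.0]
tcp_rot: [-3.142, -0.001, 0.629]
ft_force: [-1.2, 0.8, 5.9]
opening: 0.566
grip_force: 30.0
```

```bash
python3 -c "
from h import *
go(437.5,300,56,36)"
```

```text
t 2.6 [437.1 301.5  57. ] yaw 36.1 tool shift [-0.6  1.4  1. ] turn 0.1 F [-1.25  0.75  5.93] op 0.566 gf 30.0
```

>>> arm_command([
  [0, 0, -5, 0, 0],
  [0, 0, -15, 0, 0],
  [0, 0, -30, 0, 0],
  [0, 0, -30, 0, 0],
  [0, 0, -30, 0, 0],
])

```text
t: 3.1
eef_pos: [436.9, 301.3, 86.7]
tcp_rot: [3.142, -0.0, 0.629]
ft_force: [-0.6, -0.8, -6.4]
opening: 0.569
grip_force: 30.0
```

```bash
python3 -c "
from h import *
for i in range(4):
    cam('top'); print(np.round(env.state()['ft_force'],2))
go(437.5,300,86,36)"
```

```text
[-0.77  0.14 -5.98]
[ 0.18 -0.11 -6.23]
[-0.05  0.38 -6.49]
[ 0.26  0.2  -7.24]
t 3.3 [436.8 301.2  86.1] yaw 36.0 tool shift [-0.1  1.4  0.1] turn 0.0 F [ 0.26  0.2  -7.24] op 0.560 gf 30.0
```

Lifted, it pulls about 6.2 N (0.63 kg), so this is the full one. Raising it and carrying it over.

>>> arm_command([
  [0, 0, -25, 0, 0],
  [0, 0, -60, 0, 0],
  [0, 0, -95, 0, 0],
  [0, 0, -120, 0, 0],
  [0, 0, -135, 0, 0],
])

```text
t: 3.8
eef_pos: [437.2, 301.4, 223.4]
tcp_rot: [3.141, -0.002, 0.629]
ft_force: [-0.7, 1.3, -6.4]
opening: 0.562
grip_force: 30.0
```

```bash
python3 -c "
from h import *
go(542.4,-125.4,221,106)"
```

```text
t 3.8 [437.2 301.4 223.4] yaw 36.0 tool shift [-166.1  407.     2.4] turn -70.0 F [-0.67  1.35 -6.44] op 0.562 gf 30.0
```

>>> arm_command([
  [-7, 16, 0, -3, 0],
  [-20, 49, 0, -8, 0],
  [-35, 86, 0, -14, 0],
  [-50, 123, 0, -21, 0],
  [-65, 160, 0, -28, 0],
])

```text
t: 4.3
eef_pos: [478.5, 132.2, 221.2]
tcp_rot: [-3.141, 0.0, 1.123]
ft_force: [1.2, 0.4, -6.9]
opening: 0.565
grip_force: 30.0
```

```bash
python3 -c "
from h import *
go(542.4,-125.4,221,106)"
```

```text
t 4.3 [478.5 132.2 221.2] yaw 64.4 tool shift [-2.046e+02  1.691e+02  2.000e-01] turn -41.6 F [ 1.24  0.35 -6.89] op 0.565 gf 30.0
```

>>> arm_command([
  [-31, 25, 0, -7, 0],
  [-61, 50, 0, -14, 0],
  [-92, 76, 0, -21, 0],
  [-121, 100, 0, -28, 0],
  [-147, 121, 0, -34, 0],
])

```text
t: 4.8
eef_pos: [523.0, -53.3, 221.1]
tcp_rot: [-3.141, -0.0, 1.716]
ft_force: [1.4, 1.3, -5.4]
opening: 0.564
grip_force: 30.0
```

```bash
python3 -c "
from h import *
go(542.4,-125.4,221,106)"
```

```text
t 4.8 [523.  -53.3 221.1] yaw 98.3 tool shift [-74.1   8.8   0.1] turn -7.7 F [ 1.38  1.31 -5.44] op 0.564 gf 30.0
```

>>> arm_command([
  [-25, 3, 0, -4, 0],
  [-48, 6, 0, -7, 0],
  [-65, 8, 0, -8, 0],
  [-74, 9, 0, -8, 0],
  [-74, 9, 0, -8, 0],
])

```text
t: 5.3
eef_pos: [542.2, -124.1, 221.0]
tcp_rot: [-3.141, -0.001, 1.849]
ft_force: [0.7, 0.7, -6.9]
opening: 0.567
grip_force: 30.0
```

```bash
python3 -c "
from h import *
go(542.4,-125.4,78,106)
c=cam('side'); cv2.imwrite('pics/e.png',cv2.resize(c['frame'][60:220,230:390],None,fx=3.7,fy=3.7,interpolation=cv2.INTER_CUBIC)[:,:,::-1])"
```

```text
t 5.3 [ 542.2 -124.1  221. ] yaw 105.9 tool shift [ -1.3  -0.2 143. ] turn -0.1 F [ 0.72  0.74 -6.89] op 0.567 gf 30.0
```

View pics/e.png

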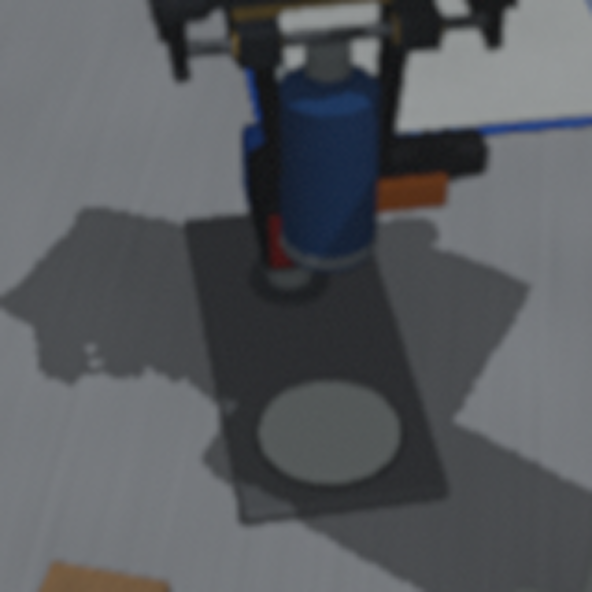

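The canister hangs over the scanner end of the side view with the label on the far side, towards the window. The plate is at about (319,177). Lowering it now.

>>> arm_command([
  [-1, 0, 20, 0, 0],
  [-1, 0, 55, 0, 0],
  [-1, 0, 90, 0, 0],
  [-1, 0, 115, 0, 0],
  [-1, 0, 130, 0, 0],
])

```text
t: 5.85
eef_pos: [541.7, -123.0, 89.7]
tcp_rot: [-3.14, -0.002, 1.851]
ft_force: [-0.2, -0.0, -5.3]
opening: 0.569
grip_force: 30.0
```

```bash
python3 -c "
from h import *
go(542.4,-125.4,73,106)
c=cam('side'); print(onz(c,318.9,176.8,16)); f=c['frame']
h=cv2.cvtColor(f,cv2.COLOR_RGB2HSV); m=cv2.inRange(h,(100,120,25),(125,255,255)); m[:,:290]=0;m[:,350:]=0;m[:120]=0
print(cv2.boundingRect(m))"
```

```text
t 5.8 [ 541.7 -123.    89.7] yaw 106.1 tool shift [-2.5  0.  16.7] turn 0.1 F [-0.16 -0.05 -5.34] op 0.569 gf 30.0
[ 542.2 -122.6   16. ]
(305, 132, 27, 149)
```

>>> arm_command([
  [-1, 0, 8, 0, 0],
  [-1, 0, 13, 0, 0],
  [-1, 0, 15, 0, 0],
  [-1, 0, 16, 0, 0],
  [-1, 0, 16, 0, 0],
])

```text
t: 6.4
eef_pos: [543.1, -125.3, 76.0]
tcp_rot: [3.141, 0.0, 1.851]
ft_force: [0.4, 0.2, -6.9]
opening: 0.564
grip_force: 30.0
```

```bash
python3 -c "
from h import *
go(542.3,-124.5,73,106)"
```

```text
t 6.4 [ 543.1 -125.3   76. ] yaw 106.0 tool shift [ 1.  -0.5  3. ] turn 0.0 F [ 0.37  0.18 -6.93] op 0.564 gf 30.0
```

>>> arm_command([
  [0, 0, 1, 0, 0],
  [0, 0, 2, 0, 0],
  [0, 0, 3, 0, 0],
  [0, 0, 3, 0, 0],
])

```text
t: 6.8
eef_pos: [543.0, -125.4, 73.0]
tcp_rot: [3.141, 0.0, 1.851]
ft_force: [-1.4, 0.0, 0.5]
opening: 0.565
grip_force: 30.0
```

Weight is taken by the plate. Releasing.

>>> arm_command([
  [0, 0, 0, 0, 0.65],
  [0, 0, 0, 0, 0.75],
  [0, 0, 0, 0, 1],
  [0, 0, 0, 0, 1],
  [0, 0, 0, 0, 1],
])

```text
t: 7.3
eef_pos: [543.0, -125.4, 72.7]
tcp_rot: [3.141, 0.0, 1.851]
ft_force: [0.1, -0.5, -0.5]
opening: 0.927
grip_force: 0.0
```

>>> arm_command([
  [0, 0, 0, 0, 1],
  [0, 0, -20, 0, 1],
  [0, 0, -60, 0, 1],
  [0, 0, -105, 0, 1],
  [0, 0, -150, 0, 1],
])

```text
t: 7.8
eef_pos: [542.6, -125.2, 224.2]
tcp_rot: [-3.141, -0.0, 1.851]
ft_force: [0.4, 1.0, 0.7]
opening: 0.996
grip_force: 0.0
```

```bash
python3 -c "
from h import *
a=np.radians(15.8); S=np.array([542.3,-124.5])-145*np.array([-np.sin(a),np.cos(a)])
g=S+np.array([-91*np.cos(a)+20.5*np.sin(a),-91*np.sin(a)-20.5*np.cos(a)]); print(S,g)
go(g[0],g[1],223,15.8)
go(g[0],g[1],223,195.8)"
```

```text
[ 581.78063582 -264.02160906] [ 499.80054347 -308.52458041]
t 7.8 [ 542.6 -125.2  224.2] yaw 106.1 tool shift [-164.3  -91.8    1.2] turn 90.3 F [0.39 0.99 0.65] op 0.996 gf 0.0
t 7.8 [ 542.6 -125.2  224.2] yaw 106.1 tool shift [-164.3  -91.8    1.2] turn -89.7 F [0.39 0.99 0.65] op 0.996 gf 0.0
```

>>> arm_command([
  [-40, -22, 0, 9, 1],
  [-80, -45, 0, 17, 1],
  [-120, -67, 0, 26, 1],
  [-164, -92, 0, 34, 1],
  [-164, -92, 0, 43, 1],
])

```text
t: 8.3
eef_pos: [498.4, -313.2, 222.3]
tcp_rot: [3.141, 0.001, 1.097]
ft_force: [0.7, 0.7, 0.2]
opening: 0.998
grip_force: 0.0
```

```bash
python3 - <<'E'
from h import *
go(499.8,-308.5,223,15.8)
c=cam("top"); f=c["frame"]; hsv=cv2.cvtColor(f,cv2.COLOR_RGB2HSV)
def b(n,lo,hi,z,x0,y0,x1,y1):
    m=cv2.inRange(hsv,lo,hi)[y0:y1,x0:x1]; k,_,st,ce=cv2.connectedComponentsWithStats(m)
    for i in range(1,k):
        if st[i,4]>3: u,v=ce[i]+[x0,y0]; print(n,np.round([u,v],1),st[i,2:5],onz(c,u,v,z))
b("yel",(22,120,120),(35,255,255),122,355,160,420,225)
b("neck",(0,0,110),(180,70,170),141,355,160,420,225)
cv2.imwrite("pics/g.png",cv2.resize(f[150:230,340:480],None,fx=5,fy=5,interpolation=cv2.INTER_CUBIC)[:,:,::-1])
E
```

```text
t 8.3 [ 498.4 -313.2  222.3] yaw 62.8 tool shift [ 4.8 -0.9 -0.7] turn 47.0 F [0.67 0.69 0.22] op 0.998 gf 0.0
yel [393.9 186.7] [3 3 7] [ 549.  -146.2  122. ]
neck [379.9 165.9] [ 48  16 122] [ 597.4 -111.7  141. ]
neck [378.  197.4] [ 33  33 224] [ 523.4 -105.   141. ]
neck [384.9 187.3] [ 8 10 49] [ 546.8 -121.8  141. ]
neck [358.5 209.8] [ 8 36 87] [495.4 -58.9 141. ]
neck [404.2 218. ] [ 38  17 428] [ 474.1 -164.8  141. ]
```

View pics/g.png

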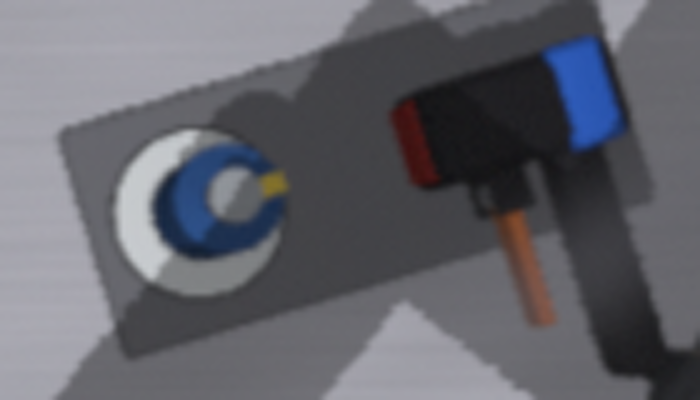

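```bash
python3 - <<'E'
from h import *
c=cam("top"); f=c["frame"]
n=onz(c,387.4,188.6,141); b=onz(c,394.8,186.9,122); d=onz(c,385.8,189.6,119)
print(n,b,d,[np.degrees(np.arctan2(*(b-q)[[1,0]])) for q in(n,d)])
h=cv2.cvtColor(f,cv2.COLOR_RGB2HSV); m=cv2.inRange(h,(18,90,60),(38,255,255))[180:195,385:405]
M=cv2.moments(m,True); u,v=M["m10"]/M["m00"]+385,M["m01"]/M["m00"]+180; print(M["m00"],u,v,onz(c,u,v,122))
E
```

```text
[ 543.6 -127.6  141. ] [ 548.5 -148.5  122. ] [ 542.7 -127.3  119. ] [np.float64(-76.80532892499701), np.float64(-74.69915442755013)]
17.0 394.4117647058824 186.41176470588235 [ 549.7 -147.6  122. ]
```

Label faces about -75° against the -74.2° wanted, and the canister is within about 2 mm of the plate's centre. Now the trigger.

>>> arm_command([
  [2, -1, 0, 9, 1],
  [2, -1, 0, 18, 1],
  [2, -1, 0, 27, 1],
  [2, -1, 0, 36, 1],
  [2, -1, 0, 47, 1],
])

```text
t: 8.9
eef_pos: [500.2, -304.9, 222.7]
tcp_rot: [-3.141, -0.0, 0.358]
ft_force: [0.3, -0.5, 0.3]
opening: 0.999
grip_force: 0.0
```

>>> arm_command([
  [0, 0, 0, 6, 1],
  [0, 0, 0, 6, 1],
  [0, 0, 0, 6, 1],
])

```text
t: 9.2
eef_pos: [500.0, -305.4, 222.7]
tcp_rot: [-3.141, -0.0, 0.26]
ft_force: [0.3, 0.2, -0.2]
opening: 0.999
grip_force: 0.0
```

```bash
python3 -c "
from h import *
go(499.8,-308.5,71,15.8)"
```

```text
t 9.2 [ 500.  -305.4  222.7] yaw 14.9 tool shift [ -1.    2.9 151.7] turn -0.9 F [ 0.27  0.16 -0.21] op 0.999 gf 0.0
```

>>> arm_command([
  [-1, 3, 30, -1, 1],
  [-1, 3, 65, -1, 1],
  [-1, 3, 100, -1, 1],
  [-1, 3, 130, -1, 1],
  [-1, 3, 152, -1, 1],
])

```text
t: 9.7
eef_pos: [499.2, -308.6, 68.7]
tcp_rot: [-3.14, 0.001, 0.276]
ft_force: [0.9, 0.0, -0.3]
opening: 1.0
grip_force: 0.0
```

```bash
python3 -c "
from h import *
c=cam('side')
go(499.8,-308.5,71,15.8)
cv2.imwrite('pics/i.png',cv2.resize(c['frame'][40:220,250:410],None,fx=3.3,fy=3.3,interpolation=cv2.INTER_CUBIC)[:,:,::-1])"
```

```text
t 9.8 [ 498.3 -307.9   66. ] yaw 15.8 tool shift [ 1.3  1.  -5. ] turn -0.0 F [-0.98  0.72 -2.81] op 1.003 gf 0.0
```

View pics/i.png

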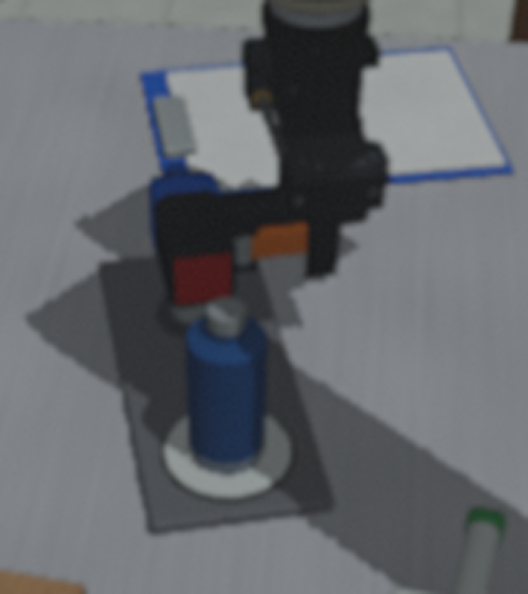

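The finger stands outside the orange trigger, and the canister stands on the plate. Closing.

>>> arm_command([
  [0, 0, 0, 0, 0],
  [0, 0, 0, 0, 0],
  [0, 0, 0, 0, 0],
  [0, 0, 0, 0, 0],
  [0, 0, 0, 0, 0],
])

```text
t: 10.25
eef_pos: [499.6, -309.0, 71.4]
tcp_rot: [-3.142, -0.0, 0.27]
ft_force: [-0.8, 4.1, 3.5]
opening: 0.639
grip_force: 2.1
```

>>> arm_command([
  [0, 0, 0, 0, 0],
  [0, 0, 0, 0, 0],
  [0, 0, 0, 0, 0],
  [0, 0, 0, 0, 0],
  [0, 0, 0, 0, 0],
])

```text
t: 10.75
eef_pos: [499.5, -308.5, 70.8]
tcp_rot: [-3.14, 0.0, 0.27]
ft_force: [-1.2, 7.6, 3.0]
opening: 0.462
grip_force: 28.1
```

>>> arm_command([
  [0, 0, 0, 0, 0],
  [0, 0, 0, 0, 0],
  [0, 0, 0, 0, 0],
])

```text
t: 11.05
eef_pos: [499.5, -308.5, 70.8]
tcp_rot: [-3.14, 0.0, 0.27]
ft_force: [-0.4, 7.4, 3.4]
opening: 0.456
grip_force: 28.1
```

Opening 43.3 mm, with over 7 N net on the trigger side. That is more than the spring's 6 N, so the trigger is at its stop. Releasing.

>>> arm_command([
  [0, 0, 0, 0, 0.6],
  [0, 0, 0, 0, 0.8],
  [0, 0, 0, 0, 1],
  [0, 0, 0, 0, 1],
  [0, 0, 0, 0, 1],
])

```text
t: 11.55
eef_pos: [499.9, -309.7, 70.7]
tcp_rot: [3.141, -0.001, 0.27]
ft_force: [-0.4, -0.8, 0.5]
opening: 0.825
grip_force: 0.0
```

>>> arm_command([
  [0, 0, 0, 0, 1],
  [0, 0, 0, 0, 1],
  [0, 0, -30, 0, 1],
  [0, 0, -70, 0, 1],
  [0, 0, -115, 0, 1],
])

```text
t: 12.05
eef_pos: [499.2, -309.2, 186.2]
tcp_rot: [-3.14, 0.001, 0.27]
ft_force: [0.5, -0.2, -0.4]
opening: 0.999
grip_force: 0.0
```

>>> arm_command([
  [-20, 20, -40, 0, 1],
  [-50, 60, -60, 0, 1],
  [-50, 90, -60, 0, 1],
  [-50, 90, -60, 0, 1],
])

```text
t: 12.45
eef_pos: [475.2, -413.0, 246.2]
tcp_rot: [3.139, -0.001, 0.267]
ft_force: [-0.2, 0.2, -1.2]
opening: 1.002
grip_force: 0.0
```

```bash
python3 -c "
from h import *
go(0,0,0,0)
c=cam('top'); cv2.imwrite('pics/k.png',cv2.resize(c['frame'][120:260,190:490],None,fx=2.6,fy=2.6,interpolation=cv2.INTER_CUBIC)[:,:,::-1])"
```

```text
t 12.4 [ 475.2 -413.   246.2] yaw 15.3 tool shift [-349.3 -523.9  246.2] turn 15.3 F [-0.16  0.19 -1.22] op 1.002 gf 0.0
```

View pics/k.png

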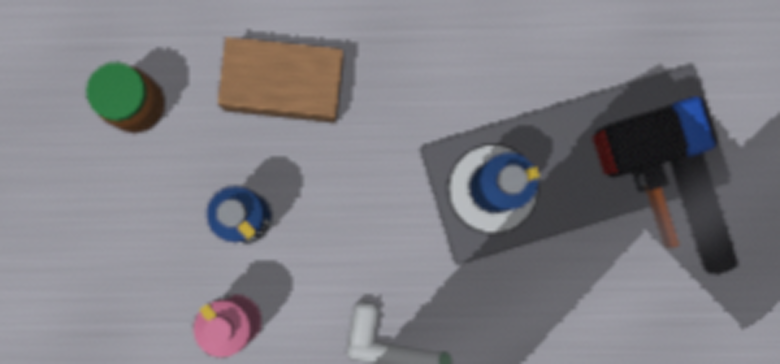

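The canister stands on the plate with its bar towards the window, the trigger is back at rest, and everything else is untouched.

```bash
python3 -c "
from h import *
print(env.job_done())"
```

```text
the job is handed in; nothing more can be done
None
```

The job is handed in after about 12.5 s of robot time: the full canister (about 0.63 kg) stands within about 2 mm of the plate's centre with its label facing the window, the trigger was squeezed to its stop and sprang back, and the empty canister and everything else were left untouched.

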